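# Tip the drives out of their shipping tube and line them up

## Task

Empty the clear shipping tube one drive at a time: tip its mouth down just enough for the front drive's end to slide out, lay the tube back on the table with that end poking out, and draw the drive out by it. Line up all the drives, those lying loose on the black tray too, fins up, one to a marked bay, each straight and centred in its bay with its end pushed up against the back rail. Then lay the empty tube in the yellow empties tray, and leave the screwdriver, fan and plug where they are.

Things in the scene. Friction and masses are not known exactly. Their poses are not given: they have to be found in the camera images.
- tube_centre (a point): clear antistatic plastic tube, 290 mm long, 30 mm wide, 17.5 mm high, walls 2.25 mm, 160 g, lying on the table; one end closed by a blue plug (5 mm thick), the other open. Point at its centre, 8.75 mm above its underside; its x axis runs along the tube towards the open mouth, z up. It holds two or three drives end to end with about 3 mm of play across and in height; the bore is 285 mm deep. At the start they lie back from the mouth by 20 mm or more
- tube_mouth (a point): centre of the tube's open mouth, 145 mm along +x from tube_centre, same axes
- drive1_centre (a point): solid-state drive, 80 x 22 x 10 mm, 36 g: green circuit board under an aluminium-finned heat sink with a red band near its +x end. Point at its centre; x runs along the 80 mm, z up out of the fins (5 mm above its underside). Slides easily inside the tube (begins to slip at about 11 to 17 degrees of slope) (the one nearest the mouth; may be absent). A drive stands out of the mouth by (its centre's x in the tube_mouth frame) + 40 mm
- drive2_centre (a point): solid-state drive, 80 x 22 x 10 mm, 36 g: green circuit board under an aluminium-finned heat sink with a red band near its +x end. Point at its centre; x runs along the 80 mm, z up out of the fins (5 mm above its underside). Slides easily inside the tube (begins to slip at about 11 to 17 degrees of slope) (the middle one in the tube; may be absent)
- drive3_centre (a point): solid-state drive, 80 x 22 x 10 mm, 36 g: green circuit board under an aluminium-finned heat sink with a red band near its +x end. Point at its centre; x runs along the 80 mm, z up out of the fins (5 mm above its underside). Slides easily inside the tube (begins to slip at about 11 to 17 degrees of slope) (the one nearest the plug; may be absent)
- drive4_centre (a point): solid-state drive, 80 x 22 x 10 mm, 36 g: green circuit board under an aluminium-finned heat sink with a red band near its +x end. Point at its centre; x runs along the 80 mm, z up out of the fins (5 mm above its underside). Slides easily inside the tube (begins to slip at about 11 to 17 degrees of slope) (starts lying askew on the black tray, off the rail; may be absent)
- drive5_centre (a point): solid-state drive, 80 x 22 x 10 mm, 36 g: green circuit board under an aluminium-finned heat sink with a red band near its +x end. Point at its centre; x runs along the 80 mm, z up out of the fins (5 mm above its underside). Slides easily inside the tube (begins to slip at about 11 to 17 degrees of slope) (starts lying askew on the black tray, off the rail; may be absent)
- drive6_centre (a point): solid-state drive, 80 x 22 x 10 mm, 36 g: green circuit board under an aluminium-finned heat sink with a red band near its +x end. Point at its centre; x runs along the 80 mm, z up out of the fins (5 mm above its underside). Slides easily inside the tube (begins to slip at about 11 to 17 degrees of slope) (starts lying askew on the black tray, off the rail; may be absent)
- tray: black lay-out tray, fixed, 180 mm deep (x) by 380 mm wide (y), flat top 6 mm above the table, with a back rail along its +x edge rising 12 mm above that top; open at the front and sides. Six bays, 62 mm wide and side by side along y, are marked by white lines. Origin on the table under it; the rail's inner face is at x = +80 mm; x points to the rail
- bay1 (a point): bay 1 of the tray (bay 1 at its -y end, bay 6 at its +y end): where the centre of a drive comes to be when it lies centred in the bay, along x, its end against the rail; 5 mm above the tray's top. Axes as the tray's
- bay2 (a point): bay 2 of the tray (bay 1 at its -y end, bay 6 at its +y end): where the centre of a drive comes to be when it lies centred in the bay, along x, its end against the rail; 5 mm above the tray's top. Axes as the tray's
- bay3 (a point): bay 3 of the tray (bay 1 at its -y end, bay 6 at its +y end): where the centre of a drive comes to be when it lies centred in the bay, along x, its end against the rail; 5 mm above the tray's top. Axes as the tray's
- bay4 (a point): bay 4 of the tray (bay 1 at its -y end, bay 6 at its +y end): where the centre of a drive comes to be when it lies centred in the bay, along x, its end against the rail; 5 mm above the tray's top. Axes as the tray's
- bay5 (a point): bay 5 of the tray (bay 1 at its -y end, bay 6 at its +y end): where the centre of a drive comes to be when it lies centred in the bay, along x, its end against the rail; 5 mm above the tray's top. Axes as the tray's
- bay6 (a point): bay 6 of the tray (bay 1 at its -y end, bay 6 at its +y end): where the centre of a drive comes to be when it lies centred in the bay, along x, its end against the rail; 5 mm above the tray's top. Axes as the tray's
- empties: yellow open tray for empty packing, fixed, 130 (x) by 340 mm (y) outside, 22 mm high, walls and floor 4 mm. Origin under its centre, on the table
- screwdriver: precision screwdriver, 160 mm long, 12 mm thick, loose bystander on the table. Origin at the front of the handle; handle towards -x
- fan: black laptop blower, 75 x 75 x 14 mm, loose bystander. Origin under its centre
- plug: blue plug taken from the tube's mouth, about 20 x 32 x 18 mm, loose bystander. Origin on the table under it
There are look-alikes about, which are no part of the job. What is shaped like the part that bears drive4_centre but blue or orange is not meant.

How it is judged (in metres and radians):
On the way, in this order (a step that is already met when the one before it is completed fails the run):
1. front drive of the tube: back level on the table in the tube, its end standing 10 to 60 mm out of the mouth (x of drive1_centre in the frame of tube_mouth between -0.03 and 0.02 m and y of drive1_centre in the frame of tube_mouth between -0.01 and 0.01 m and z of drive1_centre in the frame of tube_mouth between -0.008 and 0.008 m and angle between drive1_centre's own x axis and vertical between 1.44 and 1.7 rad and height (world z) of drive1_centre below 0.014 m), for 0.2 s.
2. front drive gripped by that end while its other end is still in the tube (x of drive1_centre in the frame of tube_mouth between -0.03 and 0.03 m and y of drive1_centre in the frame of tube_mouth between -0.01 and 0.01 m and z of drive1_centre in the frame of tube_mouth between -0.008 and 0.008 m and contact force between the fingers and drive1 above 0.5 N), for 0.1 s.
3. middle drive of the tube: back level on the table in the tube, its end standing 10 to 60 mm out of the mouth (x of drive2_centre in the frame of tube_mouth between -0.03 and 0.02 m and y of drive2_centre in the frame of tube_mouth between -0.01 and 0.01 m and z of drive2_centre in the frame of tube_mouth between -0.008 and 0.008 m and angle between drive2_centre's own x axis and vertical between 1.44 and 1.7 rad and height (world z) of drive2_centre below 0.014 m), for 0.2 s.
4. middle drive gripped by that end while its other end is still in the tube (x of drive2_centre in the frame of tube_mouth between -0.03 and 0.03 m and y of drive2_centre in the frame of tube_mouth between -0.01 and 0.01 m and z of drive2_centre in the frame of tube_mouth between -0.008 and 0.008 m and contact force between the fingers and drive2 above 0.5 N), for 0.1 s.
5. rear drive of the tube: back level on the table in the tube, its end standing 10 to 60 mm out of the mouth (x of drive3_centre in the frame of tube_mouth between -0.03 and 0.02 m and y of drive3_centre in the frame of tube_mouth between -0.01 and 0.01 m and z of drive3_centre in the frame of tube_mouth between -0.008 and 0.008 m and angle between drive3_centre's own x axis and vertical between 1.44 and 1.7 rad and height (world z) of drive3_centre below 0.014 m), for 0.2 s.
6. rear drive gripped by that end while its other end is still in the tube (x of drive3_centre in the frame of tube_mouth between -0.03 and 0.03 m and y of drive3_centre in the frame of tube_mouth between -0.01 and 0.01 m and z of drive3_centre in the frame of tube_mouth between -0.008 and 0.008 m and contact force between the fingers and drive3 above 0.5 N), for 0.1 s.
At the end, for the whole second after the job is handed in: every drive flat, fins up, at rest in its own bay: centre within 8 mm of the bay's middle, long side within 0.10 rad of its direction, rear end within 6 mm of the back rail; the tube lies level on the floor of the empties tray, within 50 mm (x) and 30 mm (y) of its centre (((y of drive1_centre in the frame of bay1 between -0.008 and 0.008 m and x of drive1_centre in the frame of bay1 between -0.006 and 0.004 m) or (y of drive1_centre in the frame of bay2 between -0.008 and 0.008 m and x of drive1_centre in the frame of bay2 between -0.006 and 0.004 m) or (y of drive1_centre in the frame of bay3 between -0.008 and 0.008 m and x of drive1_centre in the frame of bay3 between -0.006 and 0.004 m) or (y of drive1_centre in the frame of bay4 between -0.008 and 0.008 m and x of drive1_centre in the frame of bay4 between -0.006 and 0.004 m) or (y of drive1_centre in the frame of bay5 between -0.008 and 0.008 m and x of drive1_centre in the frame of bay5 between -0.006 and 0.004 m) or (y of drive1_centre in the frame of bay6 between -0.008 and 0.008 m and x of drive1_centre in the frame of bay6 between -0.006 and 0.004 m)) and angle between the x axis of each of drive1, drive2, drive3, drive4, drive5, drive6 and the x axis of tray, either way round below 0.1 rad and z of drive1_centre in the frame of bay1 between -0.004 and 0.004 m and angle between each of drive1_centre, drive2_centre, drive3_centre, drive4_centre, drive5_centre, drive6_centre's own z axis and vertical below 0.12 rad and linear speed of each of drive1, drive2, drive3, drive4, drive5, drive6, tube below 0.02 m/s and ((y of drive2_centre in the frame of bay1 between -0.008 and 0.008 m and x of drive2_centre in the frame of bay1 between -0.006 and 0.004 m) or (y of drive2_centre in the frame of bay2 between -0.008 and 0.008 m and x of drive2_centre in the frame of bay2 between -0.006 and 0.004 m) or (y of drive2_centre in the frame of bay3 between -0.008 and 0.008 m and x of drive2_centre in the frame of bay3 between -0.006 and 0.004 m) or (y of drive2_centre in the frame of bay4 between -0.008 and 0.008 m and x of drive2_centre in the frame of bay4 between -0.006 and 0.004 m) or (y of drive2_centre in the frame of bay5 between -0.008 and 0.008 m and x of drive2_centre in the frame of bay5 between -0.006 and 0.004 m) or (y of drive2_centre in the frame of bay6 between -0.008 and 0.008 m and x of drive2_centre in the frame of bay6 between -0.006 and 0.004 m)) and z of drive2_centre in the frame of bay1 between -0.004 and 0.004 m and ((y of drive3_centre in the frame of bay1 between -0.008 and 0.008 m and x of drive3_centre in the frame of bay1 between -0.006 and 0.004 m) or (y of drive3_centre in the frame of bay2 between -0.008 and 0.008 m and x of drive3_centre in the frame of bay2 between -0.006 and 0.004 m) or (y of drive3_centre in the frame of bay3 between -0.008 and 0.008 m and x of drive3_centre in the frame of bay3 between -0.006 and 0.004 m) or (y of drive3_centre in the frame of bay4 between -0.008 and 0.008 m and x of drive3_centre in the frame of bay4 between -0.006 and 0.004 m) or (y of drive3_centre in the frame of bay5 between -0.008 and 0.008 m and x of drive3_centre in the frame of bay5 between -0.006 and 0.004 m) or (y of drive3_centre in the frame of bay6 between -0.008 and 0.008 m and x of drive3_centre in the frame of bay6 between -0.006 and 0.004 m)) and z of drive3_centre in the frame of bay1 between -0.004 and 0.004 m and ((y of drive4_centre in the frame of bay1 between -0.008 and 0.008 m and x of drive4_centre in the frame of bay1 between -0.006 and 0.004 m) or (y of drive4_centre in the frame of bay2 between -0.008 and 0.008 m and x of drive4_centre in the frame of bay2 between -0.006 and 0.004 m) or (y of drive4_centre in the frame of bay3 between -0.008 and 0.008 m and x of drive4_centre in the frame of bay3 between -0.006 and 0.004 m) or (y of drive4_centre in the frame of bay4 between -0.008 and 0.008 m and x of drive4_centre in the frame of bay4 between -0.006 and 0.004 m) or (y of drive4_centre in the frame of bay5 between -0.008 and 0.008 m and x of drive4_centre in the frame of bay5 between -0.006 and 0.004 m) or (y of drive4_centre in the frame of bay6 between -0.008 and 0.008 m and x of drive4_centre in the frame of bay6 between -0.006 and 0.004 m)) and z of drive4_centre in the frame of bay1 between -0.004 and 0.004 m and ((y of drive5_centre in the frame of bay1 between -0.008 and 0.008 m and x of drive5_centre in the frame of bay1 between -0.006 and 0.004 m) or (y of drive5_centre in the frame of bay2 between -0.008 and 0.008 m and x of drive5_centre in the frame of bay2 between -0.006 and 0.004 m) or (y of drive5_centre in the frame of bay3 between -0.008 and 0.008 m and x of drive5_centre in the frame of bay3 between -0.006 and 0.004 m) or (y of drive5_centre in the frame of bay4 between -0.008 and 0.008 m and x of drive5_centre in the frame of bay4 between -0.006 and 0.004 m) or (y of drive5_centre in the frame of bay5 between -0.008 and 0.008 m and x of drive5_centre in the frame of bay5 between -0.006 and 0.004 m) or (y of drive5_centre in the frame of bay6 between -0.008 and 0.008 m and x of drive5_centre in the frame of bay6 between -0.006 and 0.004 m)) and z of drive5_centre in the frame of bay1 between -0.004 and 0.004 m and ((y of drive6_centre in the frame of bay1 between -0.008 and 0.008 m and x of drive6_centre in the frame of bay1 between -0.006 and 0.004 m) or (y of drive6_centre in the frame of bay2 between -0.008 and 0.008 m and x of drive6_centre in the frame of bay2 between -0.006 and 0.004 m) or (y of drive6_centre in the frame of bay3 between -0.008 and 0.008 m and x of drive6_centre in the frame of bay3 between -0.006 and 0.004 m) or (y of drive6_centre in the frame of bay4 between -0.008 and 0.008 m and x of drive6_centre in the frame of bay4 between -0.006 and 0.004 m) or (y of drive6_centre in the frame of bay5 between -0.008 and 0.008 m and x of drive6_centre in the frame of bay5 between -0.006 and 0.004 m) or (y of drive6_centre in the frame of bay6 between -0.008 and 0.008 m and x of drive6_centre in the frame of bay6 between -0.006 and 0.004 m)) and z of drive6_centre in the frame of bay1 between -0.004 and 0.004 m and x of tube_centre in the frame of empties between -0.05 and 0.05 m and y of tube_centre in the frame of empties between -0.03 and 0.03 m and z of tube_centre in the frame of empties below 0.024 m and angle between tube_centre's own x axis and vertical between 1.44 and 1.7 rad); the robot touches nothing.
It fails at once if the screwdriver shifted by more than 25 mm (distance of screwdriver from where it was at the start of the episode above 0.025 m).
It fails at once if the fan shifted by more than 25 mm (distance of fan from where it was at the start of the episode above 0.025 m).
It fails at once if the plug shifted by more than 25 mm (distance of plug from where it was at the start of the episode above 0.025 m).
Of drive1, drive2, drive3 only 2 to 3 are there at a start; the rules pass over those that are not, and their reading is None.
Of drive4, drive5, drive6 only 2 to 3 are there at a start; the rules pass over those that are not, and their reading is None.
At some moment in a run one of drive4, drive5, drive6 may be knocked a few centimetres aside while the robot is not near it.
Once in a run the grip may slacken for a moment while it holds something.
It also fails if it takes over 210 s, if anything falls off the work surface, if the arm or the gripper's body presses on something with over 40 N, if the wrist force passes 120 N, or if a joint passes its speed limit or range.

## Robot

A 7-joint arm with a two-finger parallel gripper is mounted at the origin on the work surface. World frame = base frame: x ahead of the robot, y to its left, z up, the work surface at z = 0. Lengths are in mm, angles in rad, forces in N, time in s.
With the tool pointing down it reaches from about 375 to 925 mm from the base axis. Payload 3.1 kg.
Tool frame: the origin (TCP) lies at the very end of the fingers, on their centre line; the grasp point (between the pads) lies 19 mm behind it; z points along the fingers, y is the direction in which the jaws open and shut (so a half turn about z gives the same grasp; the last joint's range is limited). The gripper opens to 85 mm and grips with 20 to 120 N. Pads are 22 mm wide; open, the fingers measure 114 mm over their backs; the gripper's body (76 mm by 85 mm) begins 54 mm behind the grasp point. The pads swing forward as they close: fully open they stand 13 mm farther back than shut.
Start: joints at [1.117, 0.383, 0.044, 1.598, -0.018, 1.161, -0.05], TCP at [226.441, -609.285, 231.269] pointing down, gripper open.
Joint ranges: [-2.61, 2.61], [-0.41, 2.15], [-1.48, 1.57], [0, 2.5], [-1.57, 4.71], [0.05, 1.97], [-2.85, 2.85]. Speed limits (rad/s): [2.79, 2.79, 3.14, 3.14, 3.14, 3.14, 3.14].

## Interface

Orientations are given as a rotation vector (axis times angle).
In Python, from cell import robot gives the robot as it stands. Calls block until the motion is done:
- robot.reach(position, orientation): joint-space move of the TCP to a pose.
- robot.move_l(position, frame=None, rate=150): straight line of the TCP; frame=None keeps the orientation; rate is the mean speed in mm/s.
- robot.move_joints(angles): joint-space move.
- robot.ungrasp() and robot.clamp(effort=None): open the fingers fully, or close them until they stop; effort is the grip in N (None keeps the last).
- robot.wait(seconds).
- robot.solve_ik(position, orientation): joint angles nearest the present ones, or None.
- robot.get_state(): the state.
- robot.capture(name): name is "scene" or "top"; returns a dict with "frame" (480x640x3 uint8, red, green, blue), "fx", "fy", "cx", "cy" (pixels), "R" (3x3) and "t" (3): a world point X has camera coordinates R X + t. Camera axes: x right, y down, z forward; pixel columns grow to the right and rows downward; lengths in mm; the calibration is good to about 2 mm. A picture is of the moment at which its call begins. There is no depth.
A pose or a line that the arm cannot do raises robot.Unreachable and nothing moves.
- robot.job_done(): hands the job in, once; it reports no verdict.
The state is a dict: "time": time; "joint_pos": joint angles; "joint_velocities": joint speeds; "effort": joint torques, N m; "eef_pos": TCP position; "orientation": TCP orientation; "contact_force": force on the tool from outside, world axes, zero at the start; "wrist_torque": the same for the moment, N m; "opening": finger opening in mm.
Only numpy, scipy, OpenCV 4.12 (cv2) and the standard library are available. Lean on these libraries where they do the work, as an engineer would, in place of code of your own. Each camera call takes 0.05 s, during which the arm holds its last target. There are 200 camera calls.

## Working session

There is one attempt and no reset: what is moved stays moved. The work goes in short steps, each a Python script; the robot and the scene stay as the last script left them, time stands still between calls to the robot, and variables do not carry over. Pictures are saved under pics/ and viewed, about 12 in all and at most 16, crops included, and the job is handed in when it is done.

```bash
ls; mkdir -p pics; python3 - <<'E'
from cell import robot
import cv2,numpy as np
for n in("scene","top"):
    c=robot.capture(n); cv2.imwrite(f"pics/{n}0.png",c["frame"][:,:,::-1]); print(n,c["fx"],c["fy"],c["cx"],c["cy"],np.round(c["R"],4).tolist(),np.round(c["t"],1), np.round(-np.array(c["R"]).T@c["t"],0))
s=robot.get_state(); print(s)
E
```

```text
pics
scene 488.5685015496584 488.5685015496584 315.0923887989131 231.83136437102957 [[0.8037, 0.5951, -0.0003], [0.5146, -0.6952, -0.5019], [-0.2989, 0.4032, -0.8649]] [-433.6 -243.2 1359.8] [ 880. -459. 1054.]
top 465.88942433855965 465.88942433855965 318.16550425183266 235.68232278494574 [[-0.0155, -0.9998, -0.0104], [-0.9906, 0.0168, -0.1355], [0.1357, 0.0082, -0.9907]] [   9.1  528.9 1016.7] [ 386.   -8. 1079.]
{'time': 0.1, 'joint_pos': array([ 1.11720829,  0.38378001,  0.04381081,  1.59939901, -0.01788084,
        1.16119657, -0.04988958]), 'joint_velocities': array([ 1.09939271e-03, -1.70701786e-03,  1.19858407e-03, -3.72889418e-03,
        1.92094758e-04, -1.66490296e-05,  7.63188364e-04]), 'effort': array([ 2.42531481e-03, -4.34728539e+01,  1.02916371e+00, -2.50455576e+01,
        1.08159895e-02,  5.45544463e-03, -1.78292879e-06]), 'eef_pos': array([ 226.12887911, -608.49605415,  230.00338451]), 'orientation': array([-3.08969059e+00, -5.55704677e-01,  8.70591589e-04]), 'contact_force': array([-0.14167011,  0.23775744, -0.74794007]), 'wrist_torque': array([-0.0212632 , -0.02575462,  0.01696632]), 'opening': 85.53423311471964}
```

View pics/top0.png

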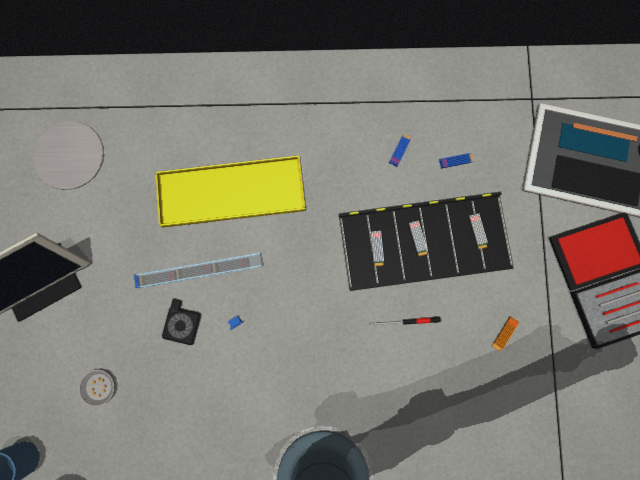

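View pics/scene0.png

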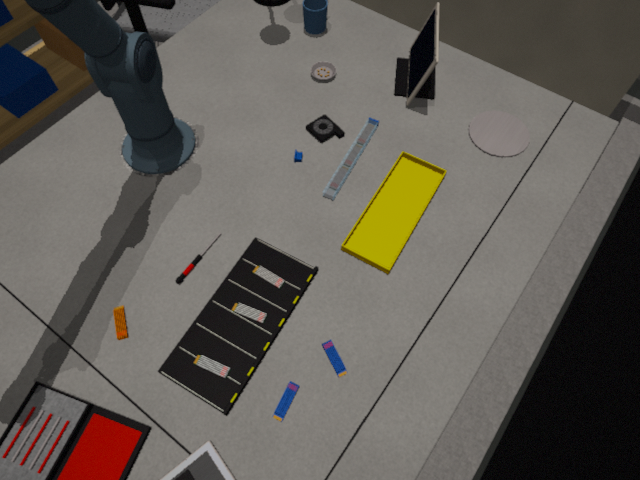

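The top view shows the tube with its plug at (136,281) and mouth at (262,260), the yellow tray at (230,190), and the black tray at (425,240) with three drives near (377,248), (418,238) and (478,231). The fan is at (180,325), the loose plug at (235,322) and the screwdriver at (410,320).

```bash
cat > h.py <<'E'
from cell import robot
import cv2,numpy as np
from scipy.spatial.transform import Rotation as Ro
def cast(c,uv,z):
    uv=np.atleast_2d(uv).astype(float); R=np.array(c["R"]);t=np.array(c["t"])
    d=np.c_[(uv[:,0]-c["cx"])/c["fx"],(uv[:,1]-c["cy"])/c["fy"],np.ones(len(uv))]@R
    o=-R.T@t
    return (o+d*((z-o[2])/d[:,2])[:,None])[:,:2]
def proj(c,X):
    p=np.atleast_2d(X)@np.array(c["R"]).T+c["t"]
    return np.c_[p[:,0]/p[:,2]*c["fx"]+c["cx"],p[:,1]/p[:,2]*c["fy"]+c["cy"]]
def crop(c,x0,y0,w,h,s,name):
    cv2.imwrite(f"pics/{name}.png",cv2.resize(c["frame"][y0:y0+h,x0:x0+w,::-1],None,fx=s,fy=s,interpolation=cv2.INTER_CUBIC))
def hsv(c): return cv2.cvtColor(c["frame"],cv2.COLOR_RGB2HSV)
E
python3 - <<'E'
from h import *
c=robot.capture("top")
a=c["frame"]
L=cv2.resize(a[185:295,335:520,::-1],None,fx=4,fy=4,interpolation=cv2.INTER_CUBIC)
T=cv2.resize(a[245:295,128:272,::-1],None,fx=4,fy=4,interpolation=cv2.INTER_CUBIC)
o=np.zeros((L.shape[0]+T.shape[0],max(L.shape[1],T.shape[1]),3),np.uint8)
o[:L.shape[0],:L.shape[1]]=L;o[L.shape[0]:,:T.shape[1]]=T
cv2.imwrite("pics/z1.png",cv2.resize(o,None,fx=.9,fy=.9))
# yellow tray
H=hsv(c); m=cv2.inRange(H,(24,150,100),(35,255,255)); n,l,s,ce=cv2.connectedComponentsWithStats(m)
i=1+np.argmax(s[1:,4]); pts=np.argwhere(l==i)[:,::-1].astype(np.float32)
b=cv2.boxPoints(cv2.minAreaRect(pts)); w=cast(c,b,22); print("empties",w.round(),w.mean(0).round(1),[np.linalg.norm(w[k]-w[k-1]).round() for k in range(4)])
m=((H[...,2]<75)).astype(np.uint8); m[:170]=0; m[300:]=0; m[:,:335]=0;m[:,518:]=0
m=cv2.morphologyEx(m,cv2.MORPH_CLOSE,np.ones((15,15)))
n,l,s,ce=cv2.connectedComponentsWithStats(m);i=1+np.argmax(s[1:,4]);pts=np.argwhere(l==i)[:,::-1].astype(np.float32)
b=cv2.boxPoints(cv2.minAreaRect(pts)); print(b.round(1)); w=cast(c,b,6); print("tray",w.round(),[np.linalg.norm(w[k]-w[k-1]).round() for k in range(4)])
E
```

```text
empties [[688. 385.]
 [723.  43.]
 [591.  30.]
 [557. 366.]] [639.7 206. ] [np.float64(133.0), np.float64(344.0), np.float64(133.0), np.float64(338.0)]
[[338.4 213.4]
 [502.  191.2]
 [512.4 268.1]
 [348.8 290.3]]
tray [[ 585.  -47.]
 [ 631. -432.]
 [ 451. -443.]
 [ 406.  -67.]] [np.float64(180.0), np.float64(387.0), np.float64(181.0), np.float64(379.0)]
```

View pics/z1.png

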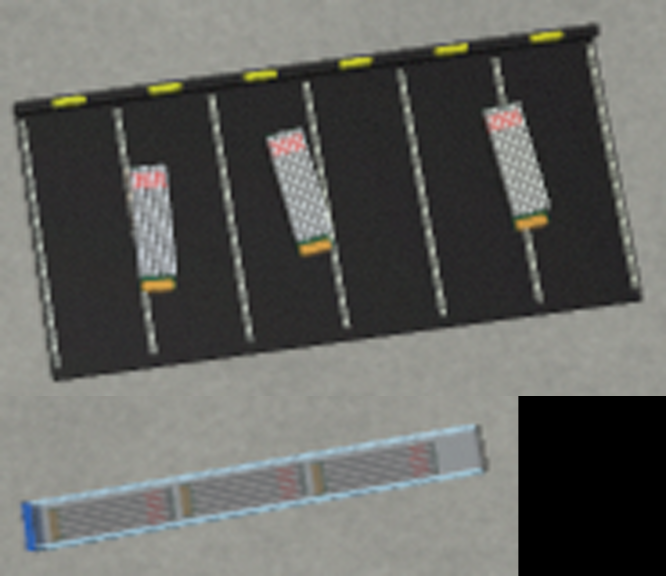

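The zoom shows three drives in the tube, red bands towards the mouth, with the front one about 25 mm back. Three more lie askew on the tray: one on the bay 5/6 line, one in bay 4, and one on the bay 1/2 line. The yellow marks on the rail show the bay centres, so all six bays will be used.

```bash
cat >> h.py <<'E'
def comps(m,lo,hi):
    n,l,s,ce=cv2.connectedComponentsWithStats(m)
    return [np.argwhere(l==i)[:,::-1].astype(np.float32) for i in range(1,n) if lo<=s[i,4]<=hi]
def tri(c1,u1,c2,u2):
    P=[np.array([[c["fx"],0,c["cx"]],[0,c["fy"],c["cy"]],[0,0,1]])@np.c_[c["R"],c["t"]] for c in(c1,c2)]
    X=cv2.triangulatePoints(P[0],P[1],np.array(u1,float).reshape(2,1),np.array(u2,float).reshape(2,1))[:,0]
    return X[:3]/X[3]
def rect(c,p,z):
    """pixel blob -> centre, long-axis angle, sides on plane z"""
    w=cast(c,p,z).astype(np.float32); (ce,sz,a)=cv2.minAreaRect(w); b=cv2.boxPoints((ce,sz,a))
    e=b[1]-b[0] if np.linalg.norm(b[1]-b[0])>np.linalg.norm(b[2]-b[1]) else b[2]-b[1]
    return np.array(ce),np.arctan2(e[1],e[0])%np.pi,sorted(sz)
def drives(c,T):
    """loose drives on the tray: bright blobs inside tray outline"""
    H=hsv(c); m=cv2.inRange(H,(0,0,105),(180,255,255))
    z=np.zeros(m.shape,np.uint8); cs,sn=np.cos(T[2]),np.sin(T[2])
    q=[[T[0]+cs*x-sn*y,T[1]+sn*x+cs*y,6] for x,y in((-88,-188),(76,-188),(76,188),(-88,188))]
    cv2.fillConvexPoly(z,proj(c,q).round().astype(np.int32),255)
    m=cv2.morphologyEx(m,cv2.MORPH_CLOSE,np.ones((3,3)))&z
    m=cv2.morphologyEx(m,cv2.MORPH_OPEN,np.ones((5,5)))
    return [rect(c,p,15) for p in comps(m,120,900)]
E
python3 - <<'E'
from h import *
ct,cs=robot.capture("top"),robot.capture("scene")
Y={}
for n,c in(("t",ct),("s",cs)):
    p=[q.mean(0) for q in comps(cv2.inRange(hsv(c),(22,120,90),(38,255,255)),8,150)]
    Y[n]=[u for u in p if cast(c,u,18)[0][1]<0 and 500<cast(c,u,18)[0][0]<700]
    Y[n].sort(key=lambda u:cast(c,u,18)[0][1]); print(n,[cast(c,u,18)[0].round(1).tolist() for u in Y[n]])
X=np.array([tri(ct,a,cs,b) for a,b in zip(Y["t"],Y["s"])]); print(X.round(1))
d=np.linalg.norm(X[-1]-X[0])/5; v=X[-1]-X[0]; yaw=np.arctan2(-v[0],v[1]); print("spacing",d,"yaw",yaw)
o=X.mean(0)[:2]-85*np.array([np.cos(yaw),np.sin(yaw)]); T=[*o,yaw]; print("tray",np.round(T,4))
for n,c in(("t",ct),("s",cs)):
    for r in drives(c,T): print(n,r[0].round(1),round(r[1],3),np.round(r[2],1))
for n,c in(("t",ct),("s",cs)):
    H=hsv(c); z=np.zeros(H.shape[:2],np.uint8); z[(slice(245,295),slice(128,272)) if n=="t" else (slice(112,205),slice(315,385))]=255
    a,b=np.percentile(c["frame"][z>0],50,axis=0),0
    m=cv2.inRange(H,(95,35,60),(125,255,255))&z
    p=np.argwhere(m)[:,::-1].astype(np.float32); print("tube",n,len(p),rect(c,p,17.5))
    m=cv2.inRange(H,(100,150,60),(125,255,255))&z
    print("plug",cast(c,np.argwhere(m)[:,::-1].mean(0),12).round(1))
E
```

```text
t [[620.7, -390.1], [613.6, -329.9], [606.0, -266.6], [598.8, -206.6], [591.3, -144.0], [583.7, -81.5]]
s [[620.8, -391.4], [613.6, -330.2], [606.2, -267.9], [598.8, -206.2], [591.4, -145.5], [584.1, -84.0]]
[[ 620.8 -391.    16.4]
 [ 613.6 -330.1   17.6]
 [ 606.  -267.3   16.4]
 [ 598.8 -206.4   18.5]
 [ 591.3 -144.6   16.4]
 [ 583.7  -82.3   14.9]]
spacing 62.18145098953065 yaw 0.11950466508042872
tray [ 5.179687e+02 -2.471017e+02  1.195000e-01]
t [ 537.4 -368.7] 0.217 [23.9 79.7]
t [ 523.5 -230. ] 0.117 [31.2 79.9]
t [ 501.4 -132.9] 0.065 [26.8 80.3]
s [ 501.4 -135.2] 0.066 [23.5 77.6]
s [ 524.9 -233.3] 0.245 [30.7 77.1]
s [ 536.5 -369.4] 0.224 [23.3 81.5]
tube t 502 (array([456.45858765, 278.24108887]), np.float32(1.7271408), [32.87779998779297, 291.42913818359375])
plug [[434.5 420.2]]
tube s 250 (array([461.04168701, 273.4682312 ]), np.float32(1.7335773), [34.94242858886719, 300.6999206542969])
plug [[432.5 420.5]]
```

```bash
cat >> h.py <<'E'
TRAY=np.array([517.97,-247.1,0.1195])
def bay(k,dx=0,dy=0):
    c,s=np.cos(TRAY[2]),np.sin(TRAY[2]); x,y=40+dx,(k-3.5)*62+dy
    return np.array([TRAY[0]+c*x-s*y,TRAY[1]+s*x+c*y])
def ori(yaw,tilt=0):
    """tool down, x_tool along yaw; tilt>0 dips the +x side"""
    R=Ro.from_matrix([[np.cos(yaw),np.sin(yaw),0],[np.sin(yaw),-np.cos(yaw),0],[0,0,-1]])
    return (Ro.from_rotvec(tilt*np.array([-np.sin(yaw),np.cos(yaw),0]))*R).as_rotvec()
def go(x,y,z,yaw,flip=True):
    """joint move, choosing the half turn with least wrist motion; returns x_tool yaw used"""
    q0=robot.get_state()["joint_pos"]; best=None
    for a in ([yaw,yaw+np.pi] if flip else [yaw]):
        q=robot.solve_ik([x,y,z],ori(a))
        if q is not None and (best is None or np.abs(q-q0).max()<best[0]): best=(np.abs(q-q0).max(),a)
    robot.reach([x,y,z],ori(best[1])); return best[1]
F=lambda: robot.get_state()["contact_force"]
def op(): return round(robot.get_state()["opening"],1)
def place(k,off,zt,yaw_rail,flip=True):
    """off: drive centre ahead of TCP along rail direction; push on the rail and let go"""
    p=bay(k,-off-6); go(*p,90,yaw_rail,flip); 
    print("held",op())
    robot.move_l([*p,zt+6],rate=150); robot.wait(.1); f0=F()
    robot.move_l([*p,zt],rate=40)
    n=np.array([np.cos(TRAY[2]),np.sin(TRAY[2])])
    for i in range(1,14):
        q=p+n*i; robot.move_l([*q,zt],rate=30); f=F()-f0
        if -(f[:2]@n)>3: break
    print("bay",k,"pushed",i,"mm, f",(F()-f0).round(1),"held",op())
    robot.ungrasp(); robot.wait(.1); robot.move_l([*q,90],rate=200)
def pick(x,y,z,yaw,effort=30):
    a=go(x,y,90,yaw); robot.move_l([x,y,z],rate=150); robot.clamp(effort); print("grip",op(),"yaw",round(a,2))
    robot.move_l([x,y,90],rate=150); print("lifted",op()); return a
E
python3 - <<'E'
from h import *
c=robot.capture("top")
w=cast(c,[[414.2,221.1],[422.8,254.4]],15); v=w[0]-w[1]; print("B",w.mean(0),np.arctan2(v[1],v[0]),np.linalg.norm(v))
print(robot.get_state()["time"])
a=pick(537,-369,8.5,0.22)
place(1,0,8.5,TRAY[2])
print(robot.get_state()["time"])
c=robot.capture("top"); 
for r in drives(c,TRAY): print(r[0].round(1),round(r[1],3),np.round(r[2],1))
print("bay1",bay(1))
E
```

```text
B [ 523.37093984 -229.78197016] 0.20703016332483948 79.19250857881731
0.3
grip 20.6 yaw 0.22
lifted 20.7
held 20.9
bay 1 pushed 7 mm, f [-3.7 -0.   6.5] held 21.1
8.2167
[ 523.6 -229.7] 0.127 [30.8 79.7]
[ 501.4 -132.9] 0.065 [26.8 80.3]
bay1 [ 576.16318186 -396.2259655 ]
```

```bash
python3 - <<'E'
from h import *
pick(524,-231.5,8.5,0.22); place(4,0,8.5,TRAY[2])
pick(501.4,-134,8.5,0.066); place(6,0,8.5,TRAY[2])
go(470,150,250,-1.41)
print(robot.get_state()["time"])
for n in("top","scene"):
    c=robot.capture(n)
    for r in drives(c,TRAY): print(n,r[0].round(1),round(r[1],3),np.round(r[2],1))
    if n=="top": crop(c,330,180,190,115,4,"z2")
print([bay(k).round(1) for k in(1,4,6)])
# tilt IK test at the tube
for fl in(0,np.pi):
  for th in(0,10,15,20,24):
    t=np.radians(th); yaw=-1.4145
    h=max(25*np.sin(t)-2,0)
    print(fl,th,robot.solve_ik([457-0*h,278,145*np.sin(t)+h+2],ori(yaw+fl,t if fl==0 else -t)))
E
```

```text
grip 20.8 yaw 0.22
lifted 20.8
held 20.9
bay 4 pushed 9 mm, f [-3.8 -1.8  9.3] held 20.9
grip 20.9 yaw 0.07
lifted 20.8
held 20.9
bay 6 pushed 3 mm, f [-3.3 -0.1  5.3] held 21.0
22.85
top [ 574.2 -398.1] 0.119 [24.7 74.1]
top [ 552.2 -213. ] 0.11 [24.5 74.8]
top [ 494.  -135.6] 0.117 [28.5 80.5]
scene [ 494.5 -138.4] 0.118 [23.8 78. ]
scene [ 555.5 -213.5] 0.118 [23.6 76.8]
scene [ 577.7 -398.3] 0.115 [23.  77.6]
[array([ 576.2, -396.2]), array([ 554. , -211.6]), array([539.2, -88.4])]
0 0 [ 0.07968212  0.67344227 -0.84587913  1.98018553  0.70160413  0.80859001
  2.12632899]
0 10 [ 0.21308535  0.60595231 -0.87391249  2.01969874  0.46904766  0.68692729
  2.38733405]
0 15 [ 0.27650735  0.57864716 -0.88284009  2.03409745  0.3190247   0.64558241
  2.55083149]
0 20 [ 0.29310044  0.53327457 -0.8333001   2.04701696  0.08986108  0.61418
  2.7818433 ]
0 24 [-1.40522756  1.00011425  1.36799064  2.1264559  -1.46333418  1.42104685
 -2.32663706]
3.141592653589793 0 [-0.17859313  0.55590516 -0.52281479  1.99129497  0.42079823  0.70109471
 -0.8070382 ]
3.141592653589793 10 [-0.03570235  0.49515424 -0.56687626  2.029948    0.16497827  0.62427715
 -0.51252381]
3.141592653589793 15 [ 0.04039892  0.47402582 -0.59281741  2.04363592  0.01868304  0.60852105
 -0.34681396]
3.141592653589793 20 [ 0.11347987  0.45954895 -0.61543976  2.05427557 -0.13301415  0.60753869
 -0.17635332]
3.141592653589793 24 [ 0.16681184  0.45223468 -0.62838116  2.06092366 -0.25432058  0.61734164
 -0.04086485]
```

View pics/z2.png

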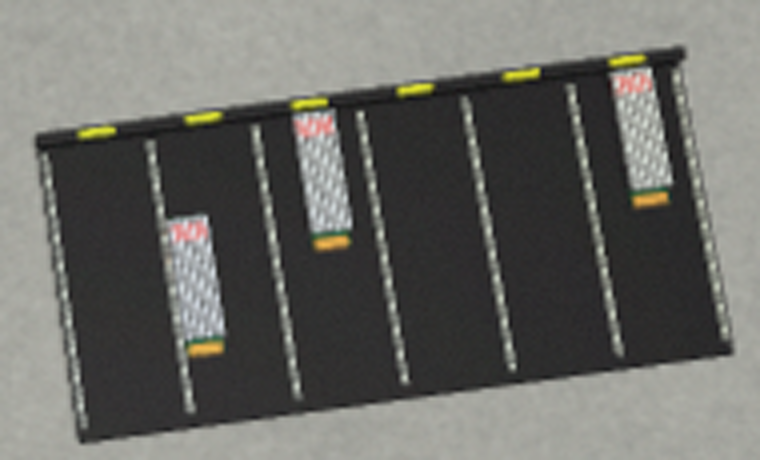

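The picture shows two drives at the rail, bay 4 around (323,180) and bay 1 around (640,135). The third has been knocked off to around (197,285), so I'll re-pick it.

```bash
python3 - <<'E'
from h import *
pick(494.3,-136.8,8.5,0.118); place(6,0,8.5,TRAY[2])
go(457,150,250,-1.4145+np.pi,False)
for n in("top","scene"):
    c=robot.capture(n)
    for r in drives(c,TRAY): print(n,r[0].round(1),round(r[1],3),np.round(r[2],1))
print(robot.get_state()["time"])
E
```

```text
grip 20.9 yaw 0.12
lifted 20.7
held 20.8
bay 6 pushed 8 mm, f [-4.8 -2.3  9.7] held 20.5
top [ 574.2 -398.1] 0.119 [24.7 74.1]
top [ 552.2 -213.2] 0.12 [24.4 74.9]
top [537.1 -89.5] 0.112 [24.2 76.2]
scene [540.5 -90. ] 0.135 [23.7 76.6]
scene [ 555.5 -213.5] 0.118 [23.6 76.8]
scene [ 577.7 -398.2] 0.113 [23.  77.6]
32.1417
```

```bash
cat >> h.py <<'E'
class Tube:
    """tube gripped d mm mouthward of its centre; centre pose on the table at grip time"""
    def __init__(s,cx,cy,yaw,d=0): s.c=np.array([cx,cy]);s.u=np.array([np.cos(yaw),np.sin(yaw)]);s.yaw=yaw;s.d=d;s.zt=2.
    def pose(s,th,h):
        L=145-s.d; u=np.r_[s.u,0]; z=np.array([0,0,1.]); M=np.r_[s.c+145*s.u,h]
        P=M+L*(-np.cos(th)*u+np.sin(th)*z)+s.zt*(np.sin(th)*u+np.cos(th)*z)
        return P,ori(s.yaw+np.pi,-th)
    def nose(s,c,th,h):
        """front-most red along the tube relative to mouth (mm), and all red positions histogram"""
        a=c["frame"].astype(int); m=(a[...,0]-(a[...,1]+a[...,2])/2>14)
        uv=np.argwhere(m)[:,::-1]; R=np.array(c["R"]);o=-R.T@c["t"]
        d=np.c_[(uv[:,0]-c["cx"])/c["fx"],(uv[:,1]-c["cy"])/c["fy"],np.ones(len(uv))]@R
        u=np.r_[s.u*np.cos(th),-np.sin(th)]; n=np.r_[s.u*np.sin(th),np.cos(th)]; M=np.r_[s.c+145*s.u,h]+12*n
        X=o+d*(((M-o)@n)/(d@n))[:,None]-M
        al=X@u; la=X@np.array([-s.u[1],s.u[0],0])
        al=np.sort(al[(np.abs(la)<14)&(al>-290)&(al<90)])
        return al
E
python3 - <<'E'
from h import *
T=Tube(457,278,-1.4145)
c=robot.capture("top"); al=T.nose(c,0,0); print(np.histogram(al,bins=np.arange(-290,91,10)))
go(457,278,90,T.yaw+np.pi,False); robot.move_l([457,278,2],rate=120); print(F()); robot.clamp(50); print(op())
c=robot.capture("top"); print(T.nose(c,0,0)[-12:].round()); 
L=cv2.resize(c["frame"][150:320,100:320,::-1],None,fx=3,fy=3); cv2.imwrite("pics/z3.png",L)
print(robot.get_state()["time"])
E
```

```text
(array([ 0,  1,  0,  0,  0,  0,  0,  0,  0,  0,  0,  0,  0,  0,  0,  0,  0,
        0,  0,  0,  0,  0,  0,  0,  6, 20,  0,  0,  0,  0,  0,  0,  0,  0,
        0,  0,  0,  0]), array([-290, -280, -270, -260, -250, -240, -230, -220, -210, -200, -190,
       -180, -170, -160, -150, -140, -130, -120, -110, -100,  -90,  -80,
        -70,  -60,  -50,  -40,  -30,  -20,  -10,    0,   10,   20,   30,
         40,   50,   60,   70,   80,   90]))
[0.34231287 0.6379459  0.55793878]
28.7
[-38. -38. -37. -37. -36. -36. -36. -35. -35. -34. -34. -34.]
34.5083
```

View pics/z3.png

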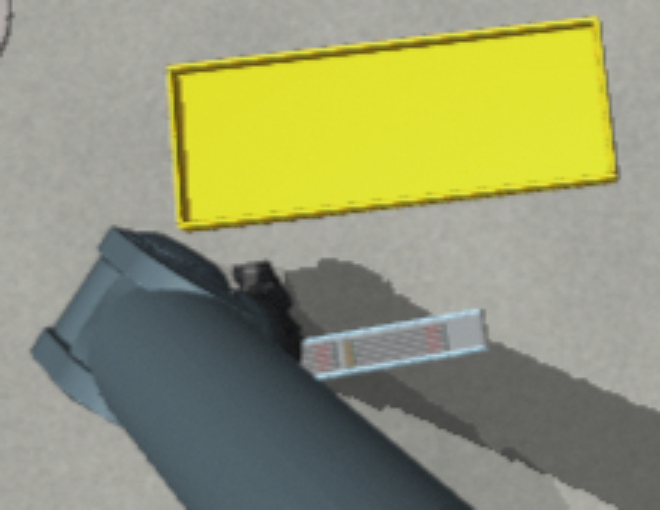

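The arm leaves the mouth half of the tube in view. The mouth is at crop x≈485 and the front drive's nose at ≈450, so it lies about 26 mm inside, and its red band reads −34. Now I'll tip in small steps while watching the band.

```bash
cat >> h.py <<'E'
def tip(T,s0=25,start=9,stop=21,goal=10):
    def hh(t): return max(s0*np.sin(t)-2.15*np.cos(t),0)+1.0
    P,o=T.pose(0,5); robot.move_l(P,o,rate=40)
    r=[];last=None
    for d in [start*.5]+list(np.arange(start,stop,1.0)):
        t=np.radians(d); P,o=T.pose(t,hh(t)); robot.move_l(P,o,rate=60 if d<start else 25)
        for _ in range(8):
            robot.wait(.05)
            al=T.nose(robot.capture("top"),t,hh(t)); n=al[-3]+8 if len(al)>3 else -999
            r.append((d,round(n)))
            moving=last is not None and n>last+1.5; last=n
            if n>goal or not moving: break
        if n>goal: break
    print(r,"held",op())
    for k in (.66,.33,0):     # lay back, mouth first
        P,o=T.pose(t*k,hh(t)*k); robot.move_l(P,o,rate=60)
    robot.wait(.3); al=T.nose(robot.capture("top"),0,0); print("nose level",al[-4:].round(1)+8,"force",F().round(1),robot.get_state()["time"])
E
python3 - <<'E'
from h import *
tip(Tube(457,278,-1.4145))
c=robot.capture("top"); a=cv2.resize(c["frame"][235:295,190:310,::-1],None,fx=5,fy=5,interpolation=cv2.INTER_CUBIC); cv2.imwrite("pics/z4.png",a)
E
```

```text
[(4.5, -27), (np.float64(9.0), -27), (np.float64(10.0), -26), (np.float64(11.0), -25), (np.float64(11.0), -25), (np.float64(12.0), -20), (np.float64(12.0), -19), (np.float64(13.0), -10), (np.float64(13.0), -5), (np.float64(13.0), 0), (np.float64(13.0), 7), (np.float64(13.0), 14)] held 28.8
nose level [32.2 32.5 32.9 33.3] force [-0.1  0.9  1.2] 39.425
```

View pics/z4.png

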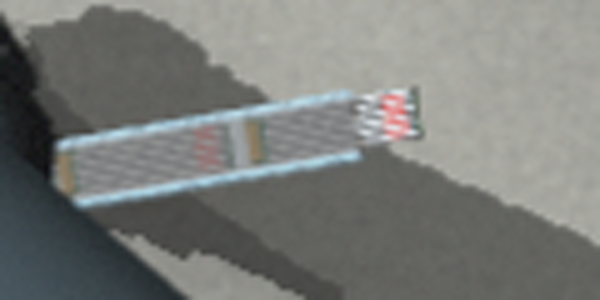

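The drive's end stands about 28 mm out, with the nose at (420,113) and the mouth at (357,125) in the crop. Next: release the tube, draw the drive out and place it.

```bash
cat >> h.py <<'E'
def draw(T,s,k):
    """grip the drive standing s out of the mouth, draw it out, place it in bay k"""
    g=lambda a: T.c+T.u*(145+a)
    yaw=T.yaw+np.pi; a=s-11.5
    go(*g(a),90,yaw,False); robot.move_l([*g(a),4.75],rate=150); robot.clamp(30); robot.wait(.2); print("grip",op())
    assert op()>15
    robot.move_l([*g(a+80-s+12),4.9],rate=80); robot.move_l([*g(a+80-s+12),90],rate=150); print("out",op()); assert op()>15
    place(k,28.5,8.5,TRAY[2],False)
def report(T,tube_only=False):
    for n in("top","scene"):
        c=robot.capture(n)
        if not tube_only:
            for r in drives(c,TRAY): print(n,r[0].round(1),round(r[1],3),np.round(r[2],1))
        if n=="top":
            H=hsv(c); z=np.zeros(H.shape[:2],np.uint8); z[240:300,128:300]=255
            p=np.argwhere(cv2.inRange(H,(95,35,60),(125,255,255))&z)[:,::-1].astype(np.float32); print("tube",rect(c,p,17.5))
            print("red",T.nose(c,0,0)[-4:])
    print(robot.get_state()["time"])
E
python3 - <<'E'
from h import *
T=Tube(457,278,-1.4145)
robot.ungrasp(); robot.move_l([457,278,90],rate=200)
c=robot.capture("top"); a=T.nose(c,0,0); print(a[-3:])
draw(T,29,5)
go(457,200,200,T.yaw+np.pi,False)
report(T)
c=robot.capture("top"); cv2.imwrite("pics/z5.png",c["frame"][130:350,110:530,::-1])
E
```

```text
[24.1835952  24.45553097 24.54621431]
grip 21.0
out 20.8
held 20.8
bay 5 pushed 8 mm, f [-3.  -0.7  9. ] held 21.1
top [ 574.2 -398.1] 0.119 [24.7 74.1]
top [ 552.2 -213.1] 0.107 [24.3 74.8]
top [ 544.9 -151.7] 0.107 [24.2 73. ]
top [537.1 -89.5] 0.112 [24.2 76.2]
tube (array([459.07427979, 285.32168579]), np.float32(1.5552844), [134.8662872314453, 310.51019287109375])
red [-65.62266042 -64.9498514  -64.36484753 -64.27625636]
scene [540.5 -90. ] 0.135 [23.7 76.6]
scene [ 547.7 -152.1] 0.112 [23.6 78. ]
scene [ 555.5 -213.5] 0.118 [23.6 76.8]
scene [ 577.7 -398.4] 0.117 [22.9 77.6]
51.4167
```

View pics/z5.png

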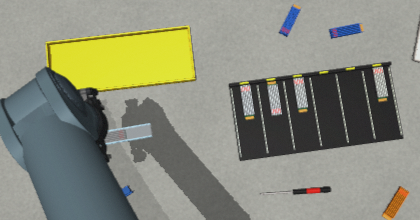

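The tube has not moved (mouth at about (151,130) in this crop), and the drive in bay 5 is against the rail. Now the second drive.

```bash
python3 - <<'E'
from h import *
T=Tube(457,278,-1.4145)
go(457,278,90,T.yaw+np.pi,False); robot.move_l([457,278,2],rate=120); robot.clamp(50); print(op())
tip(T)
c=robot.capture("top"); a=cv2.resize(c["frame"][235:295,190:310,::-1],None,fx=5,fy=5,interpolation=cv2.INTER_CUBIC); cv2.imwrite("pics/z6.png",a)
E
```

```text
28.7
[(4.5, -58), (np.float64(9.0), -999), (np.float64(10.0), -999), (np.float64(11.0), -212), (np.float64(11.0), -212), (np.float64(12.0), -205), (np.float64(12.0), -205), (np.float64(13.0), -196), (np.float64(13.0), -999), (np.float64(14.0), -10), (np.float64(14.0), 4), (np.float64(14.0), 21)] held 28.7
nose level [48.3 48.4 48.7 48.8] force [0.3 0.2 1.6] 58.7333
```

View pics/z6.png

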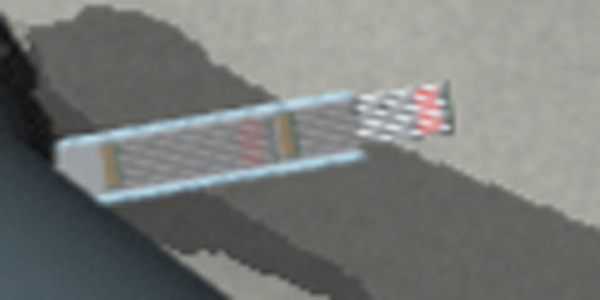

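The second drive stands about 44 mm out (nose at (452,108), mouth at (358,125)), and the third is contained behind it. Draw it out.

```bash
sed -i 's/def draw(T,s,k):/def draw(T,s,k,zg=4.75):/; s/\[\*g(a),4.75\]/[*g(a),zg]/' h.py; python3 - <<'E'
from h import *
T=Tube(457,278,-1.4145)
robot.ungrasp(); robot.move_l([457,278,90],rate=200)
a=T.nose(robot.capture("top"),0,0); print(a[-3:])
s=float(a[-1]+4.5); print(s)
draw(T,s,3,3.5)
go(457,200,200,T.yaw+np.pi,False)
report(T)
c=robot.capture("top"); cv2.imwrite("pics/z7.png",c["frame"][130:350,110:530,::-1])
E
```

```text
[40.34934925 40.41183039 40.71738959]
45.217389589826816
grip 20.7
out 21.1
held 20.7
bay 3 pushed 7 mm, f [-4.  -0.4  9.3] held 20.8
top [ 574.2 -398.1] 0.114 [24.7 74.1]
top [ 559.4 -275.6] 0.115 [24.3 72.9]
top [ 552.2 -213.2] 0.12 [24.4 74.9]
top [ 544.9 -151.7] 0.107 [24.2 73. ]
top [537.1 -89.5] 0.112 [24.2 76.2]
tube (array([458.88977051, 285.37374878]), np.float32(1.5539727), [134.82948303222656, 310.58892822265625])
red [-43.84871059 -43.63716418 -43.50571919 -42.95207373]
scene [540.5 -90. ] 0.135 [23.7 76.6]
scene [ 547.7 -152.1] 0.112 [23.6 78. ]
scene [ 555.5 -213.5] 0.118 [23.6 76.8]
scene [ 562.2 -275.8] 0.114 [23.3 78. ]
scene [ 577.7 -398.2] 0.113 [23.  77.6]
71.0
```

View pics/z7.png

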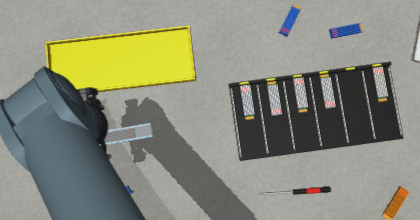

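Bay 3 is now filled, and the third drive's nose is about 38 mm inside the mouth. Now the third drive.

```bash
python3 - <<'E'
from h import *
T=Tube(457,278,-1.4145)
go(457,278,90,T.yaw+np.pi,False); robot.move_l([457,278,2],rate=120); robot.clamp(50); print(op())
tip(T,s0=20,goal=3)
c=robot.capture("top"); a=cv2.resize(c["frame"][235:295,190:310,::-1],None,fx=5,fy=5,interpolation=cv2.INTER_CUBIC); cv2.imwrite("pics/z8.png",a)
E
```

```text
28.7
[(4.5, -36), (np.float64(9.0), -39), (np.float64(10.0), -39), (np.float64(11.0), -999), (np.float64(12.0), -999), (np.float64(13.0), -999), (np.float64(14.0), 7)] held 28.8
nose level [34.  34.4 34.4 34.8] force [ 0.9 -0.3  0.5] 77.7667
```

View pics/z8.png

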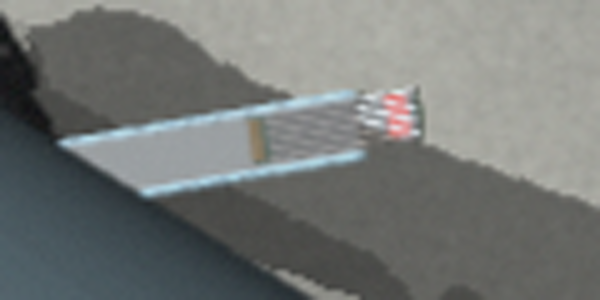

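```bash
python3 - <<'E'
from h import *
T=Tube(457,278,-1.4145)
robot.ungrasp(); robot.move_l([457,278,90],rate=200)
a=T.nose(robot.capture("top"),0,0); s=float(a[-1]+4.5); print(s)
draw(T,s,2)
y=T.yaw+np.pi
go(457,278,120,y,False); robot.move_l([457,278,8],rate=120); robot.clamp(50); print("tube",op())
robot.move_l([457,278,120],rate=100); print("tube lifted",op())
go(639.7,206,120,-1.47+np.pi,False); robot.move_l([639.7,206,22],rate=100); robot.move_l([639.7,206,12.5],rate=30); print(op(),F().round(1))
robot.ungrasp(); robot.wait(.2); robot.move_l([639.7,206,150],rate=150)
robot.move_joints([1.117,0.383,0.044,1.598,-0.018,1.161,-0.05]); 
report(T)
c=robot.capture("top"); cv2.imwrite("pics/z9.png",cv2.resize(c["frame"][130:350,120:520,::-1],None,fx=2,fy=2,interpolation=cv2.INTER_CUBIC))
c=robot.capture("scene"); cv2.imwrite("pics/z10.png",c["frame"][:,:,::-1])
for k in range(1,7): print(bay(k).round(1))
E
```

```text
30.86248993495685
grip 20.9
out 20.8
held 21.0
bay 2 pushed 8 mm, f [-6.  -0.8  7.8] held 20.5
tube 28.2
tube lifted 28.4
28.2 [ 0.1 -0.5  0.1]
top [ 574.3 -398.2] 0.106 [23.6 74. ]
top [ 567.7 -336.8] 0.107 [23.9 72.5]
top [ 559.8 -275.7] 0.115 [24.  72.3]
top [ 552.2 -213.3] 0.107 [23.9 74.8]
top [ 545.2 -151.8] 0.107 [23.9 72.4]
top [537.9 -89.5] 0.112 [23.9 74.8]
tube (array([0., 0.]), np.float32(0.0), [0.0, 0.0])
red []
scene [540.8 -89.9] 0.135 [23.7 76. ]
scene [ 548.  -152.1] 0.104 [23.4 77.5]
scene [ 555.5 -213.5] 0.113 [23.3 76.9]
scene [ 562.1 -275.8] 0.118 [23.2 78. ]
scene [ 569.9 -337. ] 0.115 [23.1 77.9]
scene [ 577.7 -398.4] 0.112 [22.5 77.6]
101.425
[ 576.2 -396.2]
[ 568.8 -334.7]
[ 561.4 -273.1]
[ 554.  -211.6]
[ 546.6 -150. ]
[539.2 -88.4]
```

View pics/z9.png

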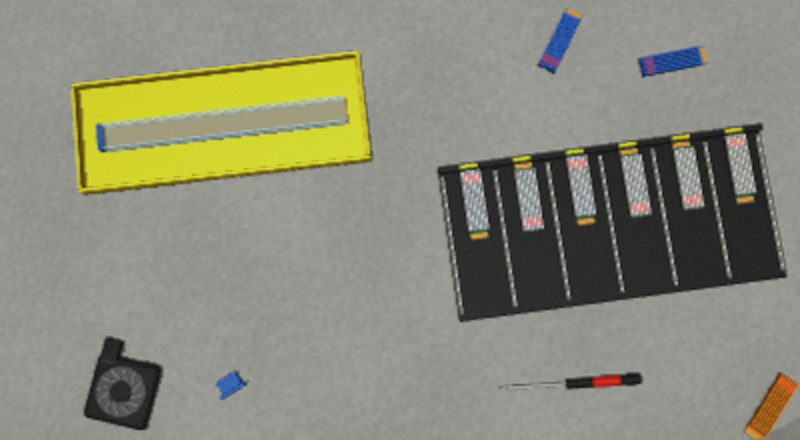

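View pics/z10.png

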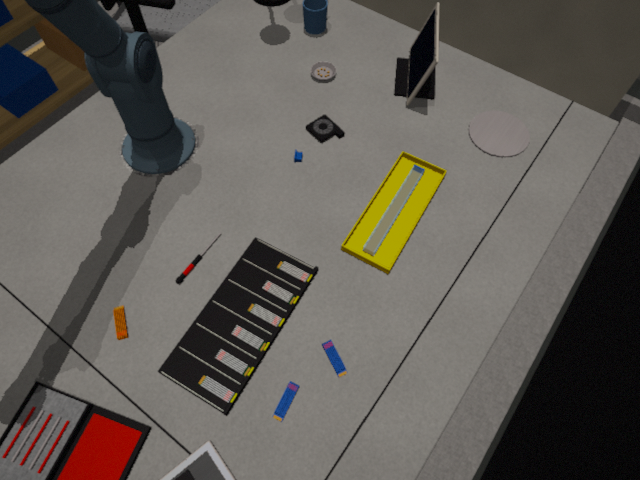

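All six drives lie fins up at the rail, one per bay. The empty tube is flat and centred in the yellow tray, and the fan, plug and screwdriver haven't moved.

```bash
python3 - <<'E'
from h import *
print(robot.job_done(), robot.get_state()["time"])
E
```

```text
the job is handed in; nothing more can be done
the job is handed in; nothing more can be done
```

The job is handed in, at about 101 s on the robot's clock. All six drives are in their bays, the empty tube is in the yellow tray, and the arm was parked clear of everything. No verdict was reported.

- **Loose drives:** the three on the tray went to bays 1, 4 and 6, each pushed up to the rail until I felt contact. The bay 6 drive was then found a few centimetres out of place, apparently the announced knock, so I picked it up and placed it again.
- **Tube drives:** I tipped the tube 13–14° three times. Each time I laid it back level and read the front drive as standing about 29, 45 and 31 mm out. I gripped each by that end, drew it out and placed it, in bays 5, 3 and 2.
- **Middle drive:** its 45 mm was the closest to a limit (60 mm), because the camera lost sight of the band for part of that tip.
- **Last checks:** both cameras put every drive within about 3 mm of its bay's middle and within 0.02 rad of the tray's direction. The tube looked flat and centred in the empties tray. The fan, plug and screwdriver looked unmoved.
- **Weaker readings:** the top and scene cameras differ by about 3 mm along the drives, which is near the calibration error. I judged the tube's final place and the bystanders from the pictures only, because the report's tube fit did not cover the yellow tray. During the run that fit was also spoiled by the arm in view, so I ignored it.

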